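# Fit the eared press pad into the sole-press bracket

## Robot

A 6-joint arm with a two-finger parallel gripper is mounted at the origin on the work surface. World frame = base frame: x ahead of the robot, y to its left, z up, the work surface at z = 0. Lengths are in m, angles in rad, forces in N, time in s.
With the tool pointing down it reaches from about 0.375 to 0.9 m from the base axis. Payload 3.1 kg.
Tool frame: the origin (TCP) lies between the finger pads; the fingertips stand 17 mm ahead of it and the grasp point (between the pads) lies 2 mm behind it; z points along the fingers, y is the line along which they close (so a half turn about z gives the same grasp; the last joint's range is limited). The gripper opens to 85 mm and grips with 20 to 120 N. Pads are 22 mm wide; open, the fingers measure 114 mm over their backs; the gripper's body (76 mm by 85 mm) begins 54 mm behind the grasp point. The pads swing forward as they close: fully open they stand 13 mm farther back than shut.
Start: joints at [-1.351, 0.527, 1.433, -0, 1.181, -0.178], TCP at [0.242, -0.576, 0.248] pointing down, gripper open.
Joint ranges: [-3.08, 3.08], [-0.75, 2.2], [0.22, 2.44], [-1.43, 4.57], [0, 2.65], [-2.85, 2.85]. Speed limits (rad/s): [2.79, 2.79, 3.14, 3.14, 3.14, 3.14].

## Interface

Orientations are given as a unit quaternion [x, y, z, w].
In Python, from station import sense, vision, order gives the robot as it stands.
- The arm moves only by the shell command python3 -m crank 'ROWS' [OPENING] [FORCE]. ROWS is JSON, a list of rows, each an object with "dp": the shift along the world's x, y, z in units of 30 mm (1.0 is 30 mm), a list of three; "angular": the turn, a rotation vector about the world's x, y, z in degrees, a list of three. In form: [{"dp": [dx, dy, dz], "angular": [ax, ay, az]}, ...]. A call has 1 to 20 rows; each row shifts and turns the commanded pose from where the row before left it; what a row does not reach is not made up. A row lasts 1/10 s, in which the tool goes at most 50 mm and 8.59 degrees, less where a joint would pass 70% of its speed; a pose out of reach is approached as far as the arm can. A call is refused whole if a number of a shift passes 1 or a number of a turn 8.59, either way. A call with a gripper value outside its range is refused whole. OPENING is the closure, from 0 (fully open) to 1 (shut), set as the call begins (- or left out, the last holds). The fingers move at their own pace and stop on an object; FORCE is the grip in N (left out, the last holds). Time passes only in rows, so rows that do not move let the fingers close. It gives the time, the measured TCP pose, the force, the opening and the grip force at its end, in the units of the state.
- sense(): the state, without advancing time (a new reading comes with each control period).
- vision.snapshot(name): name is "scene" or "top"; returns a dict with "image" (480x640x3 uint8, blue, green, red), "range_z" (480x640 float32, m along the optical axis (not along the pixel's ray), 0 where there is no reading), "mtx" (3x3 intrinsics, pixels), "dist" ([k1, k2, p1, p2, k3] as OpenCV has them; the pictures are not rectified), "pose" (4x4, takes a point from camera to world coordinates). Camera axes: x right, y down, z forward; pixel columns grow to the right and rows downward; lengths in m; the calibration is good to about 2 mm. A picture is of the moment at which its call begins.
- order.sign_off(): hands the job in; it is judged then, once.
The state is a dict: "t": time; "q": joint angles; "qd": joint speeds; "tau": joint torques, N m; "tcp_pos": TCP position; "tool_rot": TCP orientation; "force": force on the tool from outside, world axes, zero at the start; "ft_torque": the same for the moment, N m; "finger_gap": opening from 0.0 (shut) to 1.0 (fully open); "gripper_force": force on a finger pad.
Only numpy, scipy, OpenCV 4.12 (cv2) and the standard library are available. Lean on these libraries where they do the work, as an engineer would, in place of code of your own. Each camera call takes 0.05 s, during which the arm holds its last target. There are 200 camera calls.

## Task

Of the three black-rubber press pads on the bench, take the one whose steel plate has an ear at both ends and fit it into the dark iron sole-press bracket: an ear in each slot, pushed straight down between the spring clips until the plate sits flat on the bracket's floor, then let go of it. Leave the other two pads where they lie.

Things in the scene. Friction and masses are not known exactly. Their poses are not given: they have to be found in the camera images.
- eared_pad: Pad to fit: steel plate 64 (x) x 110 (y) x 6 mm thick with an ear 30 mm wide, as thick as the plate, at the middle of BOTH y ends, 184 mm over the ears. Centred on it a black rubber block 44 (x) x 76 (y) mm, 30 high: grip it from above across its 44 mm. Total height 36 mm, 0.26 kg. Lies flat. Origin: centre of underside, z up. Both ends alike: fits either way round.
- bracket: Dark iron, fixed; origin: slab underside centre at table height. Slab 94 (x) x 172 (y) x 14 mm: its top is the floor. At y = +-73 an open-topped slot for an ear: posts to 52 high, 62 apart in x, 66 to 80 from centre in y. In it 2 brass spring clips 26 apart, each gives 11 mm; above 38 high they flare to 54 apart at 62 high. Push ears down with 5-15 N. Seated: pad origin 14 mm up, y along y.
- one_ear_pad: Another press pad, to be left alone: same plate and rubber block as the eared pad, but with an ear at one end only (its +y end). Origin: centre of the underside.
- plain_pad: Another press pad, to be left alone: same plate and rubber block, without any ear. Origin: centre of the underside.
Mind the look-alikes: they are no part of the job. Leave any red look-alike of the bracket alone. What is shaped like the eared_pad but purple is not meant.

How it is judged:
By the outcome, as a careful person would: the job done as asked, in the order asked, and still so for the second after the job is handed in, with the robot touching nothing.
It also fails if it takes over 38 s, if anything falls off the work surface, if the arm or the gripper's body presses on something with over 40 N, if the wrist force passes 120 N, or if a joint passes its speed limit or range.

## Working session

There is one attempt and no reset: what is moved stays moved. The work goes in short steps, Python scripts to look and compute and a shell command to move; the robot and the scene stay as the last step left them, time stands still between calls to the robot, and variables do not carry over. Pictures are saved under pics/ and viewed, at most 10 in all, crops included, and the job is handed in when it is done.

```bash
mkdir -p pics
cat > h.py <<'E'
import numpy as np,cv2,pickle
from station import sense,vision,order
def snap(n):
    s=vision.snapshot(n); pickle.dump(s,open(n+'.pkl','wb')); return s
def load(n): return pickle.load(open(n+'.pkl','rb'))
def world(s,u,v,z=None):
    """pixel -> world; by depth, or at plane height z"""
    p=cv2.undistortPoints(np.array([[[u,v]]],float),np.array(s['mtx']),np.array(s['dist']))[0,0]
    r=np.array([p[0],p[1],1.]);T=np.array(s['pose'])
    if z is None:
        d=float(s['range_z'][int(round(v)),int(round(u))]); return T[:3,:3]@(r*d)+T[:3,3]
    w=T[:3,:3]@r; return T[:3,3]+w*(z-T[2,3])/w[2]
E
python3 - <<'E'
from h import *
for n in('top','scene'):
    s=snap(n);cv2.imwrite(f'pics/{n}0.png',s['image']);print(n,np.round(s['pose'],3).tolist(),np.round(s['mtx'],1).tolist())
E
```

```text
top [[-0.015, -0.996, 0.087, 0.335], [-1.0, 0.015, -0.003, -0.024], [0.001, -0.087, -0.996, 1.394], [0.0, 0.0, 0.0, 1.0]] [[578.7, 0.0, 325.9], [0.0, 578.7, 237.9], [0.0, 0.0, 1.0]]
scene [[0.216, 0.658, -0.722, 1.085], [0.976, -0.155, 0.15, -0.132], [-0.013, -0.737, -0.676, 0.612], [0.0, 0.0, 0.0, 1.0]] [[440.6, 0.0, 331.5], [0.0, 440.6, 235.8], [0.0, 0.0, 1.0]]
```

View pics/top0.png

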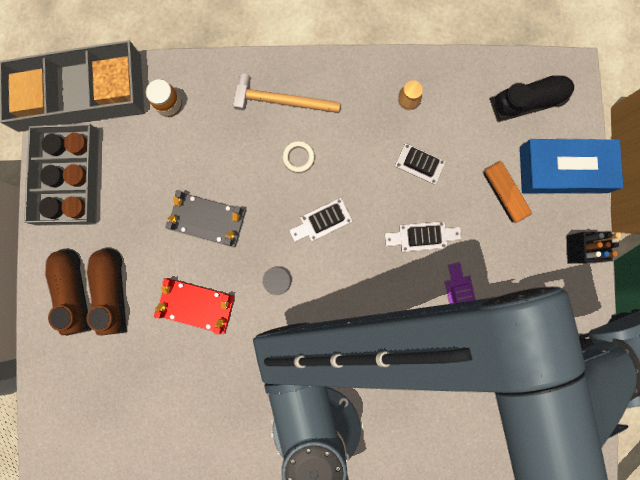

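View pics/scene0.png

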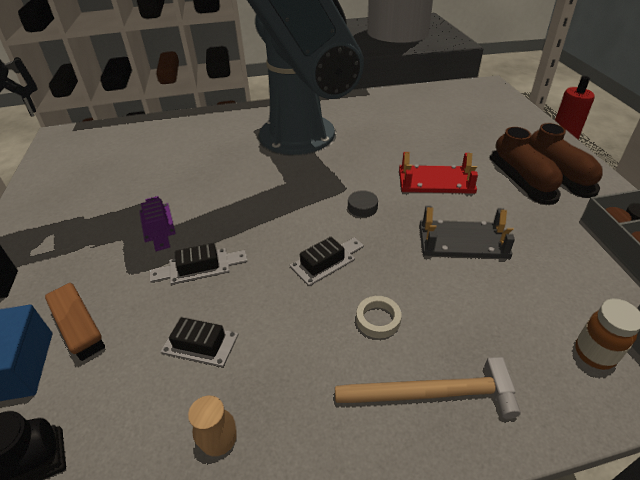

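The top view shows three black-and-steel pads: (423,236) with an ear at both ends, (325,218) with one ear at its lower left, and (421,163) with none. A purple look-alike lies at (460,283). The dark bracket is at (205,218) and the red one at (195,305). The pad at (423,236) fits the description. I'll confirm it and read the pixels in enlarged crops.

Run:
```python
from h import *
s=load('top');im=s['image']
a=cv2.resize(im[206:266,375:475],None,fx=8,fy=8,interpolation=cv2.INTER_CUBIC)[:, :800]
b=cv2.resize(im[180:255,155:255],None,fx=8,fy=8,interpolation=cv2.INTER_CUBIC)
cv2.imwrite('pics/pad.png',a);cv2.imwrite('pics/br.png',b)
```

```text
(no output)
```

View pics/pad.png

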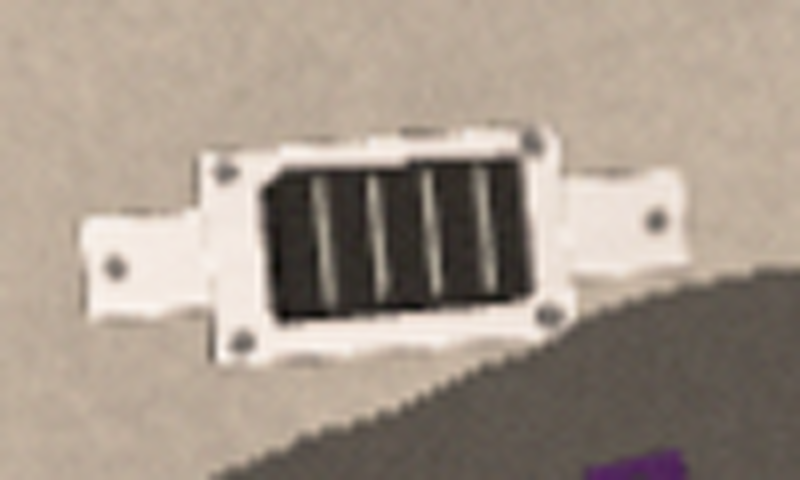

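View pics/br.png

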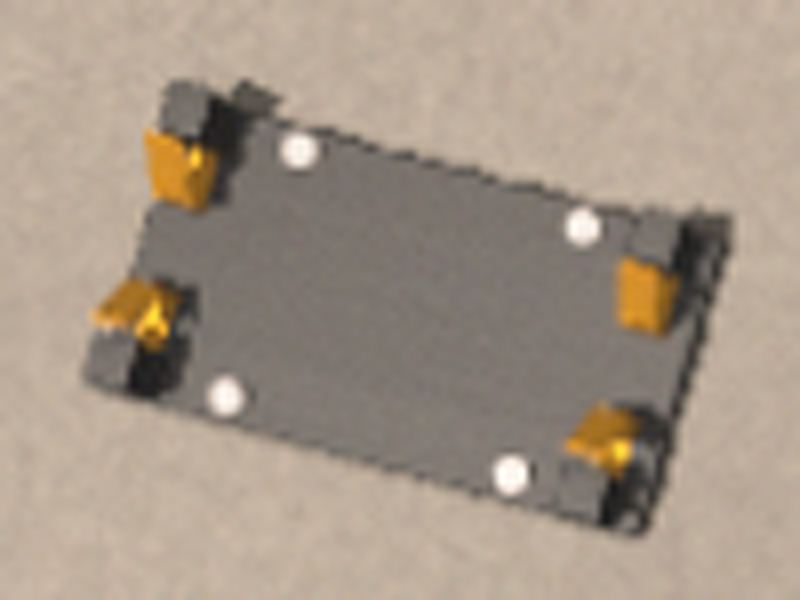

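The pad crop confirms an ear at each end, left and right, with ear holes at crop (115,268) and (657,221). The bracket crop shows four white floor dots at (300,150), (583,227), (225,397) and (511,474), with the slots at its left and right ends.

Run:
```python
from h import *
s=load('top')
def W(l,u0,v0,z): return np.array([world(s,u0+(u+.5)/8-.5,v0+(v+.5)/8-.5,z) for u,v in l])
def ang(a,b): d=a-b; return np.degrees(np.arctan2(-d[0],d[1]))  # yaw of y axis
ears=W([(115,268),(657,221)],375,206,.006); pl=W([(226,172),(533,143),(242,342),(550,316)],375,206,.006)
rub=W([(262,180),(525,158),(275,322),(538,298)],375,206,.036)
print('ears',ears.mean(0),ang(ears[0],ears[1]),np.linalg.norm(ears[0]-ears[1]));print('plate',pl.mean(0),ang(pl[0],pl[1]),ang(pl[2],pl[3]))
print('rub',rub.mean(0),np.linalg.norm(rub[0]-rub[1]),np.linalg.norm(rub[0]-rub[2]))
d=W([(300,150),(583,227),(225,397),(511,474)],155,180,.014)
print('disc',d.mean(0),ang(d[0],d[1]),ang(d[2],d[3]),np.linalg.norm(d[0]-d[1]),np.linalg.norm(d[0]-d[2]))
p=W([(187,108),(655,238),(113,360),(585,490)],155,180,.052)
print('posts',p.mean(0),ang(p[0],p[1]),ang(p[2],p[3]),np.linalg.norm(p[0]-p[1]),np.linalg.norm(p[0]-p[2]))
# depth check
print([world(s,*c)[2] for c in [(423,236),(205,218),(400,236)]], [np.round(world(s,*c),3) for c in [(423,236),(205,218)]])
# scene view check: bracket floor & pad by depth
S=load('scene');print([np.round(world(S,*c),3) for c in [(197,254),(466,239)]])
st=sense();print(st['tcp_pos'],st['tool_rot'],st['t'],st['finger_gap'])
from scipy.spatial.transform import Rotation as R
print(R.from_quat(st['tool_rot']).as_matrix().round(3))
```

```text
ears [ 0.45730463 -0.26217569  0.006     ] 4.059465451548452 0.16606562407210734
plate [ 0.45770367 -0.2624682   0.006     ] 4.557067475233617 3.8715914830700835
rub [ 0.45609513 -0.26095611  0.036     ] 0.07893342796046647 0.04224377803321806
disc [0.50734796 0.26363307 0.014     ] -16.18052174125469 -15.776365379608757 0.09027385203713506 0.078261287588085
posts [0.50662763 0.26188988 0.052     ] -16.48977591159729 -16.102151981460644 0.14564142133322358 0.07765845507488633
[np.float64(0.035962224374658236), np.float64(0.009538697858139544), np.float64(0.003007485979218627)] [array([ 0.455, -0.257,  0.036]), array([0.509, 0.265, 0.01 ])]
[array([ 0.462, -0.259,  0.037]), array([0.518, 0.26 , 0.015])]
[ 0.24199121 -0.57558188  0.24743082] [ 9.80282616e-01  1.97598158e-01 -4.01655413e-05 -9.79117061e-04] 0.1 1.000485492914805
[[ 0.922  0.387 -0.   ]
 [ 0.387 -0.922  0.002]
 [ 0.    -0.002 -1.   ]]
```

```bash
python3 -m crank '[{"dp":[0.55,0.8,-0.3],"angular":[0,0,5.5]},{"dp":[0.55,0.8,-0.3],"angular":[0,0,5.5]},{"dp":[0.55,0.8,-0.3],"angular":[0,0,5.5]},{"dp":[0.55,0.8,-0.3],"angular":[0,0,5.5]},{"dp":[0.55,0.8,-0.3],"angular":[0,0,5.5]},{"dp":[0.55,0.8,-0.3],"angular":[0,0,5.5]},{"dp":[0.55,0.8,-0.3],"angular":[0,0,5.5]},{"dp":[0.55,0.8,-0.3],"angular":[0,0,5.5]},{"dp":[0.55,0.8,-0.3],"angular":[0,0,5.5]},{"dp":[0.55,0.8,-0.3],"angular":[0,0,5.5]},{"dp":[0.55,0.8,-0.3],"angular":[0,0,5.5]},{"dp":[0.55,0.8,-0.3],"angular":[0,0,5.5]},{"dp":[0.55,0.8,-0.3],"angular":[0,0,5.5]},{"dp":[0,0,0],"angular":[0,0,0]},{"dp":[0,0,0],"angular":[0,0,0]}]' 0 60
cat >> h.py <<'E'
from scipy.spatial.transform import Rotation as R
def err(x,y,z,yaw):
    s=sense();m=R.from_quat(s['tool_rot']).as_matrix();a=np.degrees(np.arctan2(m[1,1],m[0,1]))
    print('t',s['t'],'tcp',np.round(s['tcp_pos'],4),'dp units',np.round((np.array([x,y,z])-s['tcp_pos'])/.03,2),'turn',round(yaw-a,2),'tilt',m[:2,2].round(4),'F',np.round(s['force'],1),'gap',s['finger_gap'],s['gripper_force'])
E
python3 -c "
from h import *
err(.457,-.262,.026,4.1)
s=snap('scene');cv2.imwrite('pics/scene1.png',cv2.resize(s['image'][150:350,80:347],None,fx=3,fy=3,interpolation=cv2.INTER_CUBIC))"
```

```text
t: 1.6
tcp_pos: [0.4567, -0.2637, 0.131]
tool_rot: [0.68, 0.733, -0.0, -0.0]
force: [-0.3, -0.6, 0.5]
finger_gap: 0.997
gripper_force: 0.0
t 1.6 tcp [ 0.4567 -0.2637  0.131 ] dp units [ 0.01  0.06 -3.5 ] turn -0.24 tilt [-0.0008  0.0002] F [-0.3 -0.6  0.5] gap 0.9970082525993523 0.0
```

View pics/scene1.png

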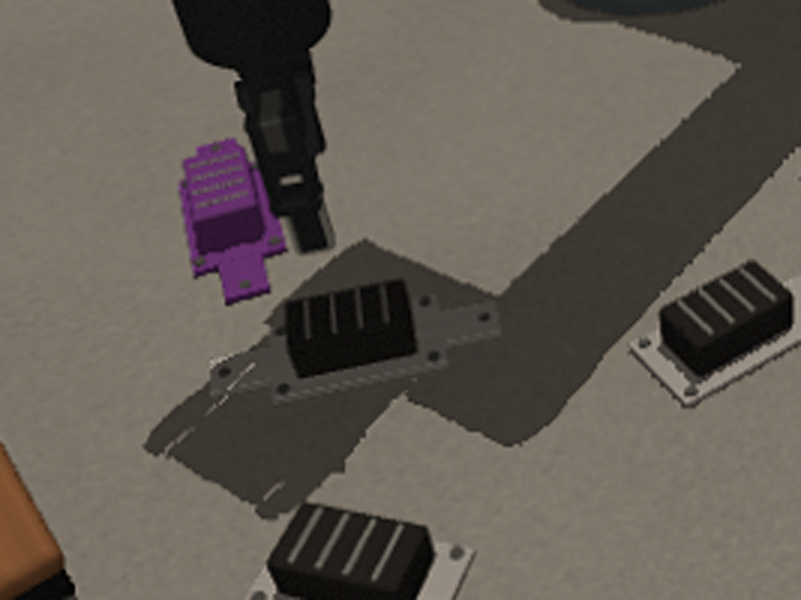

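The eared pad lies clear under the open gripper (crop 350,330). The purple pad's ear at (245,285) and the other pads stay well outside the fingers' sweep, so I descend.

```bash
python3 -m crank '[{"dp":[0.01,0.06,-0.7],"angular":[0,0,0]},{"dp":[0,0,-0.8],"angular":[0,0,0]},{"dp":[0,0,-0.8],"angular":[0,0,0]},{"dp":[0,0,-0.7],"angular":[0,0,0]},{"dp":[0,0,-0.4],"angular":[0,0,0]},{"dp":[0,0,-0.1],"angular":[0,0,0]},{"dp":[0,0,0],"angular":[0,0,0]},{"dp":[0,0,0],"angular":[0,0,0]}]'
python3 -c "
from h import *
err(.457,-.262,.026,4.1)"
python3 -m crank '[{"dp":[0,0,0],"angular":[0,0,0]},{"dp":[0,0,0],"angular":[0,0,0]},{"dp":[0,0,0],"angular":[0,0,0]},{"dp":[0,0,0],"angular":[0,0,0]},{"dp":[0,0,0],"angular":[0,0,0]},{"dp":[0,0,0],"angular":[0,0,0]},{"dp":[0,0,0],"angular":[0,0,0]},{"dp":[0,0,0],"angular":[0,0,0]}]' 1 60
```

```text
t: 2.45
tcp_pos: [0.4573, -0.2631, 0.0271]
tool_rot: [0.68, 0.733, -0.0, 0.001]
force: [-0.0, -0.2, 0.5]
finger_gap: 1.004
gripper_force: 0.0
t 2.45 tcp [ 0.4573 -0.2631  0.0271] dp units [-0.01  0.04 -0.04] turn -0.16 tilt [ 0.0013 -0.0012] F [-0.  -0.2  0.5] gap 1.003906821407638 0.0
t: 3.25
tcp_pos: [0.4572, -0.2625, 0.0271]
tool_rot: [0.68, 0.733, 0.0, 0.001]
force: [-0.4, 0.4, 4.1]
finger_gap: 0.499
gripper_force: 63.2
```

```bash
python3 -m crank '[{"dp":[0,0,0.3],"angular":[0,0,0]},{"dp":[0,0,0.7],"angular":[0,0,0]},{"dp":[0,0,0.9],"angular":[0,0,0]},{"dp":[0,0,0.9],"angular":[0,0,0]},{"dp":[0,0.3,0.5],"angular":[0,0,0]},{"dp":[0.05,0.6,0.2],"angular":[0,0,-1]}]'
python3 -m crank '[{"dp":[0.1,0.9,0],"angular":[0,0,-1.2]},{"dp":[0.1,1,0],"angular":[0,0,-1.2]},{"dp":[0.1,1,0],"angular":[0,0,-1.2]},{"dp":[0.1,1,0],"angular":[0,0,-1.2]},{"dp":[0.1,1,0],"angular":[0,0,-1.2]},{"dp":[0.1,1,0],"angular":[0,0,-1.2]},{"dp":[0.1,1,0],"angular":[0,0,-1.2]},{"dp":[0.1,1,0],"angular":[0,0,-1.2]},{"dp":[0.1,1,0],"angular":[0,0,-1.2]},{"dp":[0.1,1,0],"angular":[0,0,-1.2]},{"dp":[0.1,1,0],"angular":[0,0,-1.2]},{"dp":[0.1,1,0],"angular":[0,0,-1.2]},{"dp":[0.1,1,0],"angular":[0,0,-1.2]},{"dp":[0.1,1,0],"angular":[0,0,-1.2]},{"dp":[0.1,1,0],"angular":[0,0,-1.2]},{"dp":[0.1,0.8,0],"angular":[0,0,-1.2]},{"dp":[0,0.5,0],"angular":[0,0,0]},{"dp":[0,0.2,0],"angular":[0,0,0]},{"dp":[0,0,0],"angular":[0,0,0]},{"dp":[0,0,0],"angular":[0,0,0]}]'
python3 -c "
from h import *
err(.507,.263,.10,-16.1)
s=snap('top');cv2.imwrite('pics/top2.png',cv2.resize(s['image'][160:280,130:290],None,fx=5,fy=5,interpolation=cv2.INTER_CUBIC))
s=snap('scene');cv2.imwrite('pics/scene2.png',cv2.resize(s['image'][100:280,380:620],None,fx=3.3,fy=3.3,interpolation=cv2.INTER_CUBIC))"
```

```text
t: 3.85
tcp_pos: [0.4593, -0.2367, 0.1333]
tool_rot: [0.687, 0.726, 0.0, 0.002]
force: [0.4, 0.2, -2.9]
finger_gap: 0.505
gripper_force: 62.3
t: 5.85
tcp_pos: [0.506, 0.2557, 0.1312]
tool_rot: [0.798, 0.602, -0.001, -0.0]
force: [-0.4, 0.3, -3.2]
finger_gap: 0.506
gripper_force: 62.1
t 5.85 tcp [0.506  0.2557 0.1312] dp units [ 0.03  0.24 -1.04] turn -0.18 tilt [-0.0011 -0.0008] F [-0.4  0.3 -3.2] gap 0.5058627234043083 62.08939790725708
```

View pics/top2.png

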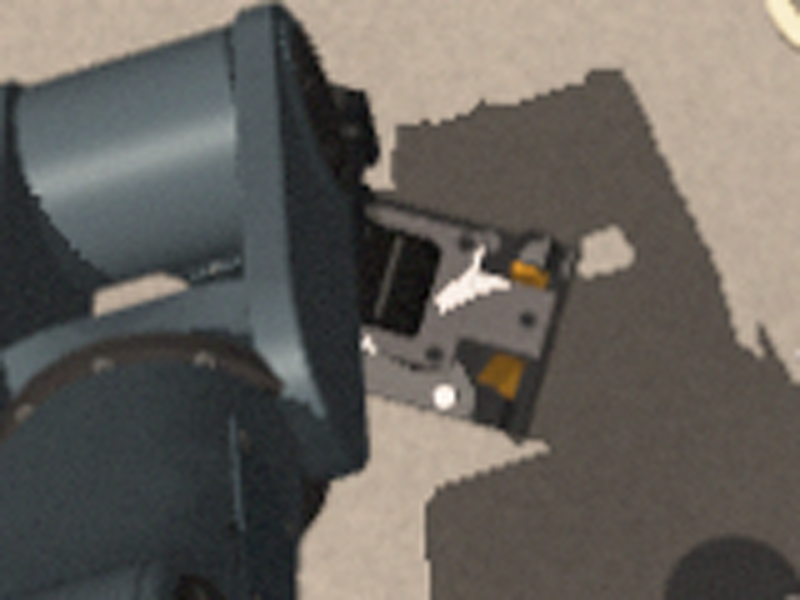

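View pics/scene2.png

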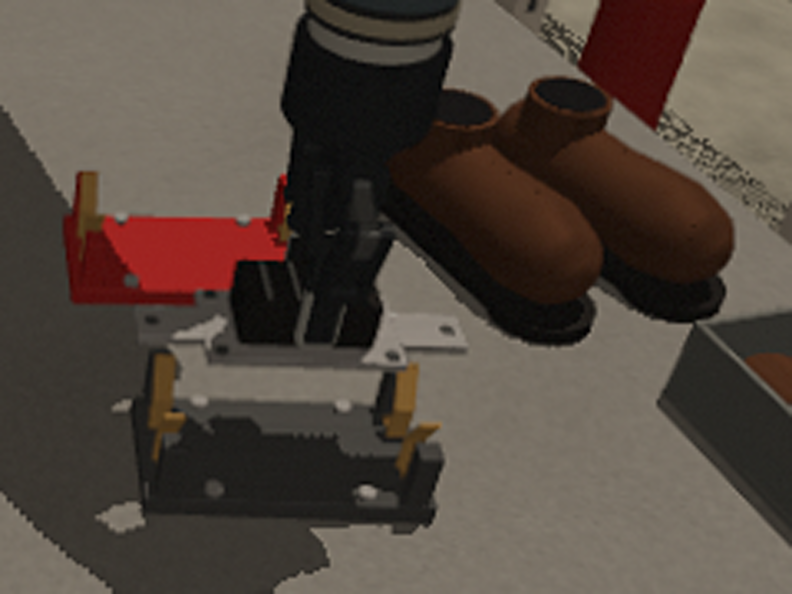

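In the top crop the held pad's right ear hole is at (528,319) and its plate holes are at (467,243) and (434,354). In the scene crop its ear holes are at (152,320) and (447,329), level above the dark bracket. I'll compute where the pad sits relative to the TCP.

Run:
```python
from h import *
T=load('top');S=load('scene')
z=.1312-.0271+.006
f=lambda s,u0,v0,k,l:np.array([world(s,u0+(u+.5)/k-.5,v0+(v+.5)/k-.5,z) for u,v in l])
a=f(S,380,100,3.3,[(152,320),(447,329)]);d=a[1]-a[0];yaw=np.degrees(np.arctan2(-d[0],d[1]));print('scene',a.mean(0),yaw,np.linalg.norm(d))
b=f(T,130,160,5,[(528,319),(467,243),(434,354)])
th=np.radians(-16);yv=np.array([-np.sin(th),np.cos(th)])
print('top ear->centre',b[0,:2]+.083*yv, 'holes yaw(x dir)',np.degrees(np.arctan2(*(b[1]-b[2])[[1,0]])))
# scene-camera view of the bracket discs before move, for bias between cameras (same frame image now): floor discs z=.014
c=[world(S,380+(u+.5)/3.3-.5,100+(v+.5)/3.3-.5,.014) for u,v in [(199,402),(344,407),(214,488),(366,492)]]
c=np.array(c);print('scene bracket',c.mean(0),np.degrees(np.arctan2(-(c[1]-c[0])[0],(c[1]-c[0])[1])))
print(sense()['tcp_pos'])
```

```text
scene [0.50632254 0.25441773 0.1101    ] -15.984534682885942 0.16625418071566267
top ear->centre [0.50604096 0.25526083] holes yaw(x dir) -16.54681687900923
scene bracket [0.50468802 0.26316132 0.014     ] -16.280207380429708
[0.50628947 0.2554749  0.13124342]
```

```bash
python3 -m crank '[{"dp":[0,0.13,0],"angular":[0,0,-0.1]},{"dp":[0,0.13,-0.3],"angular":[0,0,0]},{"dp":[0,0,-0.6],"angular":[0,0,0]},{"dp":[0,0,-0.6],"angular":[0,0,0]},{"dp":[0,0,-0.4],"angular":[0,0,0]},{"dp":[0,0,-0.1],"angular":[0,0,0]},{"dp":[0,0,0],"angular":[0,0,0]},{"dp":[0,0,0],"angular":[0,0,0]}]' 1 90
python3 -c "
from h import *
err(.5065,.2632,.0411,-16.1)
s=snap('scene');cv2.imwrite('pics/scene3.png',cv2.resize(s['image'][150:280,400:560],None,fx=4.5,fy=4.5,interpolation=cv2.INTER_CUBIC))"
```

```text
t: 6.75
tcp_pos: [0.5066, 0.2646, 0.0716]
tool_rot: [0.799, 0.602, 0.0, -0.0]
force: [-0.4, -0.4, -3.4]
finger_gap: 0.498
gripper_force: 96.4
t 6.75 tcp [0.5066 0.2646 0.0716] dp units [-0.   -0.05 -1.02] turn -0.08 tilt [0.0002 0.0002] F [-0.4 -0.4 -3.4] gap 0.49787662443832514 96.39413595199585
```

View pics/scene3.png

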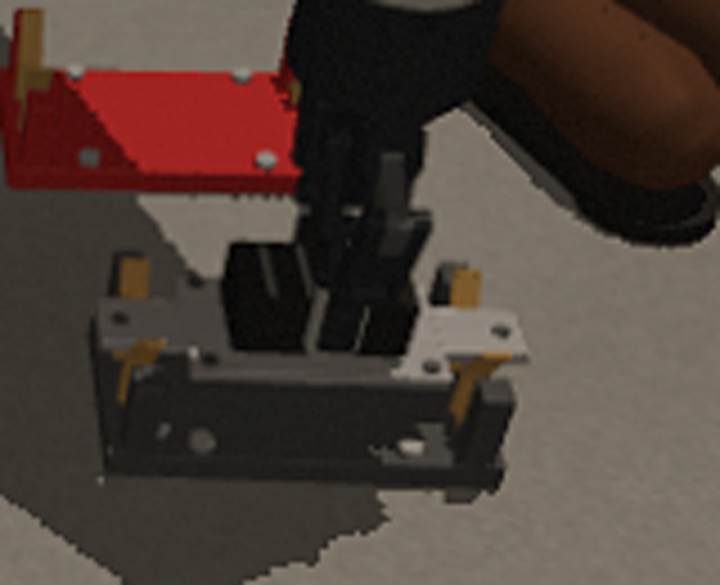

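The ears at crop (120,318) and (500,330) each sit between the two brass clips at their end, centred and level with the flare mouths. I push down in small steps, watching the force.

```bash
python3 -m crank '[{"dp":[0,-0.04,-0.15],"angular":[0,0,0]},{"dp":[0,0,-0.15],"angular":[0,0,0]},{"dp":[0,0,-0.15],"angular":[0,0,0]},{"dp":[0,0,0],"angular":[0,0,0]}]'
python3 -c "
from h import *
err(.5065,.2632,.0411,-16.1)"
python3 -m crank '[{"dp":[0,0,-0.15],"angular":[0,0,0]},{"dp":[0,0,-0.15],"angular":[0,0,0]},{"dp":[0,0,0],"angular":[0,0,0]}]'
python3 -c "
from h import *
err(.5065,.2632,.0411,-16.1)"
```

```text
t: 7.2
tcp_pos: [0.5068, 0.2635, 0.0579]
tool_rot: [0.799, 0.602, 0.001, 0.0]
force: [1.2, 1.5, -0.7]
finger_gap: 0.496
gripper_force: 96.6
t 7.2 tcp [0.5068 0.2635 0.0579] dp units [-0.01 -0.01 -0.56] turn -0.08 tilt [0.001  0.0006] F [ 1.2  1.5 -0.7] gap 0.4957406102373967 96.5788722038269
t: 7.5
tcp_pos: [0.5062, 0.2632, 0.048]
tool_rot: [0.799, 0.602, -0.0, -0.0]
force: [-0.0, 0.5, -4.2]
finger_gap: 0.494
gripper_force: 96.3
t 7.5 tcp [0.5062 0.2632 0.048 ] dp units [ 0.01  0.   -0.23] turn -0.08 tilt [-0.0008 -0.0001] F [-0.   0.5 -4.2] gap 0.4942033441237343 96.34097099304199
```

```bash
python3 -m crank '[{"dp":[0,0,-0.1],"angular":[0,0,0]},{"dp":[0,0,-0.08],"angular":[0,0,0]},{"dp":[0,0,0],"angular":[0,0,0]}]'
python3 -m crank '[{"dp":[0,0,-0.04],"angular":[0,0,0]},{"dp":[0,0,0],"angular":[0,0,0]}]'
python3 -m crank '[{"dp":[0,0,-0.04],"angular":[0,0,0]},{"dp":[0,0,0],"angular":[0,0,0]}]'
```

```text
t: 7.8
tcp_pos: [0.5062, 0.2632, 0.0429]
tool_rot: [0.799, 0.602, -0.0, -0.0]
force: [-0.2, 0.2, -3.1]
finger_gap: 0.494
gripper_force: 96.5
t: 8.0
tcp_pos: [0.5063, 0.2632, 0.042]
tool_rot: [0.799, 0.602, -0.0, -0.0]
force: [0.0, 0.5, -1.1]
finger_gap: 0.495
gripper_force: 96.5
t: 8.2
tcp_pos: [0.5065, 0.2632, 0.0413]
tool_rot: [0.799, 0.602, 0.0, 0.0]
force: [-0.9, -0.1, 1.5]
finger_gap: 0.494
gripper_force: 96.7
```

Contact with the floor is starting. I press until the force rises clearly.

```bash
python3 -m crank '[{"dp":[0,0,-0.04],"angular":[0,0,0]},{"dp":[0,0,0],"angular":[0,0,0]}]'
python3 -m crank '[{"dp":[0,0,-0.04],"angular":[0,0,0]},{"dp":[0,0,0],"angular":[0,0,0]}]'
```

```text
t: 8.4
tcp_pos: [0.5065, 0.2632, 0.0412]
tool_rot: [0.799, 0.602, 0.0, 0.0]
force: [-2.3, -0.1, 10.4]
finger_gap: 0.497
gripper_force: 97.9
t: 8.6
tcp_pos: [0.5065, 0.2632, 0.0412]
tool_rot: [0.799, 0.602, 0.0, 0.0]
force: [-3.3, -2.3, 17.9]
finger_gap: 0.498
gripper_force: 98.9
```

The TCP stops dead at 0.0412 against a predicted 0.0411, with stiff force, so the pad is seated. I release and rise.

```bash
python3 -m crank '[{"dp":[0,0,0.04],"angular":[0,0,0]},{"dp":[0,0,0],"angular":[0,0,0]},{"dp":[0,0,0],"angular":[0,0,0]},{"dp":[0,0,0],"angular":[0,0,0]},{"dp":[0,0,0],"angular":[0,0,0]},{"dp":[0,0,0],"angular":[0,0,0]},{"dp":[0,0,0],"angular":[0,0,0]},{"dp":[0,0,0],"angular":[0,0,0]}]' 0
python3 -m crank '[{"dp":[0,0,0.2],"angular":[0,0,0]},{"dp":[0,0,0.5],"angular":[0,0,0]},{"dp":[0,0,0.8],"angular":[0,0,0]},{"dp":[0,0,0.9],"angular":[0,0,0]},{"dp":[0,0,0.9],"angular":[0,0,0]},{"dp":[0,0,0.9],"angular":[0,0,0]},{"dp":[0,-0.5,0.5],"angular":[0,0,0]},{"dp":[0,-0.9,0],"angular":[0,0,0]},{"dp":[0,-0.9,0],"angular":[0,0,0]},{"dp":[0,-0.9,0],"angular":[0,0,0]},{"dp":[0,-0.9,0],"angular":[0,0,0]},{"dp":[0,-0.9,0],"angular":[0,0,0]},{"dp":[0,-0.9,0],"angular":[0,0,0]},{"dp":[0,-0.5,0],"angular":[0,0,0]},{"dp":[0,0,0],"angular":[0,0,0]},{"dp":[0,0,0],"angular":[0,0,0]}]'
python3 -c "
from h import *
s=snap('top');a=cv2.resize(s['image'][180:255,155:255],None,fx=4,fy=4,interpolation=cv2.INTER_CUBIC)
for c in[(205,218),(215,221),(183,212),(228,224)]: print(c,np.round(world(s,*c),3))
s=snap('scene');b=cv2.resize(s['image'][180:280,400:533],None,fx=3,fy=3,interpolation=cv2.INTER_CUBIC)
cv2.imwrite('pics/fin.png',np.hstack([a,b]))"
```

```text
t: 9.4
tcp_pos: [0.5064, 0.2632, 0.0397]
tool_rot: [0.799, 0.602, -0.0, -0.0]
force: [0.9, 0.6, 0.9]
finger_gap: 1.002
gripper_force: 0.0
t: 11.0
tcp_pos: [0.5062, 0.0712, 0.181]
tool_rot: [0.799, 0.601, 0.0, -0.0]
force: [-0.5, 0.9, 0.1]
finger_gap: 1.002
gripper_force: 0.0
(205, 218) [ 0.335 -0.024  1.394]
(215, 221) [0.434 0.133 0.573]
(183, 212) [0.524 0.317 0.017]
(228, 224) [0.43  0.115 0.566]
```

View pics/fin.png

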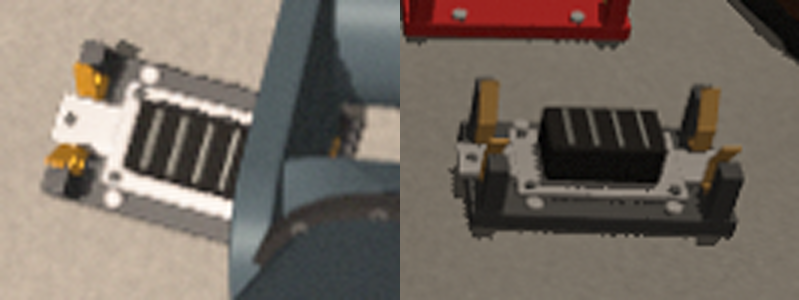

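The pad sits between the clips with an ear in each slot (left panel 70,118; right panel 470,157 and 700,165). I check with depth that it lies flat at both ends.

```bash
python3 -c "
from h import *
s=load('scene')
f=lambda u,v:np.median([world(s,400+u/3+i,180+v/3+j) for i in(-1,0,1) for j in(-1,0,1)],axis=0).round(4)
for c in[(527,160),(685,160),(560,188),(650,190),(565,120),(640,125)]:print(c,f(c[0]-400,c[1]))
"
```

```text
(527, 160) [0.4957 0.2172 0.02  ]
(685, 160) [0.5198 0.321  0.0203]
(560, 188) [0.5269 0.2276 0.0203]
(650, 190) [0.5418 0.2837 0.0199]
(565, 120) [0.4978 0.2386 0.0503]
(640, 125) [0.5123 0.2844 0.0509]
```

The plate top measures 20 mm and the rubber top 50 mm at both ends, as they should be when seated.

```bash
python3 -c "
from h import *
print(order.sign_off())"
```

```text
the job is handed in; nothing more can be done
None
```

The two-eared pad is fitted in the dark bracket, flat on its floor with an ear in each slot; I released it, left the other pads alone, and handed the job in at about 11 s.

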